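# Bolt the specimen case shut

### The arm

A 6-joint arm with a two-finger parallel gripper is mounted at the origin on the work surface. World frame = base frame: x ahead of the robot, y to its left, z up, the work surface at z = 0. Lengths are in mm, angles in degrees, forces in N, time in s.
With the tool pointing down it reaches from about 300 to 850 mm from the base axis. Payload 4.2 kg.
Tool frame: the origin (TCP) lies at the very end of the fingers, on their centre line; the grasp point (between the pads) lies 19 mm behind it (env.grip_depth is the distance from the TCP to the grasp point, in mm); y points along the fingers, z is the direction in which the jaws open and shut, and the axes are right-handed (so a half turn about y gives the same grasp; the last joint's range is limited). The gripper opens to 91 mm and grips with 3 to 60 N. Pads are 32 mm wide; open, the fingers measure 118 mm over their backs; the gripper's body (76 mm by 178 mm) begins 60 mm behind the grasp point.
Start: joints at [70.646, 18.312, 89.639, -0, 72.044, -1.146], TCP at [179.677, 546.223, 213.976] pointing down, gripper open.
Joint ranges: [-177.97, 177.97], [-48.28, 115.42], [12.27, 149.76], [-77.06, 257.06], [2.81, 150.46], [-146.56, 146.56]. Speed limits (degrees/s): [147.25, 147.25, 180, 180, 180, 180].

### API

Orientations are given as [roll, pitch, yaw] about the fixed x, y, z axes, in that order (R = Rz(yaw) Ry(pitch) Rx(roll)).
In Python, from workcell import state, imaging, job, env gives the robot as it stands.
- The arm moves only by the shell command python3 -m pendant 'ROWS' [FORCE]. ROWS is JSON, a list of rows, each an object with "delta_pos": the shift along the tool's x, y, z in cm, a list of three; "twist": the turn, a rotation vector about the tool's x, y, z in degrees, a list of three; "grip": the opening in per cent of the stroke, from 0 (shut) to 100 (fully open). In form: [{"delta_pos": [tx, ty, tz], "twist": [wx, wy, wz], "grip": grip}, ...]. A call has exactly 5 rows; each row is the pose to reach, as a shift and turn from the pose commanded when the call began, along the tool's axes at that moment; what a row does not reach only later rows make up. A row lasts 1/10 s, in which the tool goes at most 50 mm and 8.59 degrees, less where a joint would pass 70% of its speed; a pose out of reach is approached as far as the arm can. A call with a gripper value outside its range is refused whole. The fingers move at their own pace and stop on an object; FORCE is the grip in N (left out, the last holds). Time passes only in rows, so rows that repeat a pose let the fingers close, or fill a call up. It gives the time, the measured TCP pose, the force and the opening at its end, in the units of the state.
- state(): the state, without advancing time (a new reading comes with each control period).
- imaging.grab_frame(name): name is "side" or "top" or "wrist"; returns (picture, depth): 420x560x3 uint8, red, green, blue; 420x560 float32, mm along the optical axis (not along the pixel's ray), 0 where there is no reading.
- imaging.camera_info(name): a dict with "fx", "fy", "cx", "cy" (pixels), "R" (3x3) and "t" (3): a world point X has camera coordinates R X + t. Camera axes: x right, y down, z forward; pixel columns grow to the right and rows downward; lengths in mm; the calibration is good to about 2 mm. A picture is of the moment at which its call begins: read the wrist's pose just before it. camera_info takes no time and is no camera call; for the wrist camera it gives the pose at the moment of the call.
- job.job_done(): hands the job in, once; it reports no verdict.
The state is a dict: "time_s": time; "qpos": joint angles; "qvel": joint speeds; "effort": joint torques, N m; "ee_pos": TCP position; "ee_rot": TCP orientation; "force": force on the tool from outside, world axes, zero at the start; "torque": the same for the moment, N m; "gripper_width": finger opening in mm.
Only numpy, scipy, OpenCV 4.12 (cv2) and the standard library are available. Lean on these libraries where they do the work, as an engineer would, in place of code of your own. Each camera call takes 0.05 s, during which the arm holds its last target.

### The job

Lock the specimen case: slide the barrel bolt across by its red knob, against its spring, just until you feel it meet the sprung stop, then swing the handle down into the keeper's notch, fully down, and let go so that it stays bolted. Go gently: do not force the handle against the brass keeper, and leave the jar, the dish and the blue box where they are.

Things in the scene. Friction and masses are not known exactly. Their poses are not given: they have to be found in the camera images.
- case: Ivory specimen case with dark lid half, 200 (x) x 400 (y) x 100 (z) mm, fixed; place and yaw vary. Origin: centre of its underside; z up, -x its front (robot side), +y the way the bolt is shot. In its frame the level bolt axis runs along y at x -65, z 120 mm, 35 mm behind the front edge; steel barrel at y -151..-89, up to z 132. Handle and knob clear the case everywhere.
- bolt_base (a point): Fixed point on the bolt's axis where the drawn bolt's handle stands: x -65, y -65, z 120 mm in the case's frame, same axes. The handle is a 10 x 10 mm square bar at right angles to the axis, ending in a red ball knob. Let go before it is down in the notch, the bolt springs back.
- bolt (a joint): Bolt travel, m: 0 = drawn (every start), grows along the case's +y. Return spring about 1.5 N at 0 and 5 N at 80 mm, plus 1.2 N friction and 0.3 N of damping per 10 mm/s. The shaft first touches the keeper's sprung stop at 60 to 100 mm, different every time and not told: feel or see it. Once down in the notch the handle is held at 57 to 97 mm.
- handle (a joint): Handle angle about the bolt's axis, rad: 0 = straight up, grows as the knob swings forward and down over the case's front. Starts at 0 to 0.3; its end stop, fully down and almost level, is at 1.4. It stays where it is left (friction 0.06 N m).
- knob (a point): Centre of the red ball knob, 18 mm across, 70 mm from the bolt's axis: at angle a and travel s it lies in the case's frame at x = -65 - 70 sin a, y = -65 + s, z = 120 + 70 cos a (mm). Pinched across the case's y, it pivots between the fingers as the handle swings. Its z axis points outwards along the handle.
- keeper: Steel plate 50 x 122 x 4 mm on the case (origin: underside centre, at x -65, y 13.5, z 100 mm in the case's frame). It carries a brass strike: along +y a cheek 34 mm thick, a notch 15.5 mm wide open to top and front, a second cheek 24 mm thick. The strike sits anywhere within 20 mm either way along the plate: this pose does not tell where the notch is. Over 25 N on it is forcing it.
- keeper_mid (a point): Middle of the keeper plate's top, 16 mm below the bolt's axis. The cheeks reach 32 mm before and 24 mm above the axis: up to 0.45 rad the shaft passes over them, beyond it lands on them, a push at the knob doubled. The stop, a dark plunger 30 mm above the axis, gives: 4 N at first touch, 0.8 N/mm more. There the shaft drops in the notch with 2.5 mm to spare either way; pushed on, it lands on the second cheek.
- jar: Bystander: grey-blue jar with white lid, 66 mm wide, 75 mm high, on the bench near the case's -y end; origin at the centre of its underside.
- dish: Bystander: flat clear-blue dish, 65 mm wide, 18 mm high, lying on the case's ivory deck; origin at the centre of its underside.
- slidebox: Bystander: blue slide box, 85 x 60 x 32 mm, on the bench in front of the case's +y end; origin at the centre of its underside.

How it is judged:
By the outcome, as a careful person would: the job done as asked, in the order asked, and still so for the second after the job is handed in, with the robot touching nothing.
It also fails if it takes over 61 s, if anything falls off the work surface, if the arm or the gripper's body presses on something with over 40 N, if the wrist force passes 120 N, or if a joint passes its speed limit or range.

## Working session

There is one attempt and no reset: what is moved stays moved. The work goes in short steps, Python scripts to look and compute and a shell command to move; the robot and the scene stay as the last step left them, time stands still between calls to the robot, and variables do not carry over. Pictures are saved under pics/ and viewed, and the job is handed in when it is done.

```bash
ls -la; mkdir -p pics
python3 - <<'E'
from workcell import state, imaging, job, env
import cv2
print(state())
for n in ("side","top","wrist"):
    i=imaging.camera_info(n); print(n,i)
    p,d=imaging.grab_frame(n)
    cv2.imwrite(f"pics/{n}0.png",p[:,:,::-1])
    import numpy as np; np.save(f"pics/{n}0.npy",d)
E
```

```text
total 12
drwxr-xr-x  3 agent agent 4096 Dec  7 14:34 .
drwxr-xr-x 23 root  root  4096 Dec  7 14:34 ..
drwxr-xr-x  2 agent agent 4096 Dec  7 14:34 pics
{'time_s': 0.0, 'qpos': array([ 7.06460629e+01,  1.83508497e+01,  8.97062298e+01, -1.74088260e-03,
        7.20432241e+01, -1.14565584e+00]), 'qvel': array([-0.04126856, -0.13064379,  0.03726241, -0.05208141, -0.07944072,
        0.0432232 ]), 'effort': array([-9.93344256e-04, -4.12458479e+01, -2.31970131e+01,  7.25494232e-02,
        4.58169007e-02, -1.43206439e-04]), 'ee_pos': array([179.51098164, 545.73180373, 213.1294056 ]), 'ee_rot': array([-9.01003166e+01,  3.50671239e-04, -1.82077434e+01]), 'force': array([ 0.18866813, -0.32937401, -0.36741241]), 'torque': array([ 0.02121594, -0.00718439, -0.05422528]), 'gripper_width': 91.12277216451685}
side {'fx': 531.6704986550641, 'fy': 531.6704986550641, 'cx': 284.78057140040744, 'cy': 206.80503407710108, 'R': array([[ 0.99428091, -0.10586063,  0.01410699],
       [-0.0453733 , -0.53830435, -0.84152819],
       [ 0.09667855,  0.83607533, -0.54002898]]), 't': array([-573.88917781,  127.73046571, 1068.20434302])}
top {'fx': 409.4868640375202, 'fy': 409.4868640375202, 'cx': 280.8291264830422, 'cy': 203.1753026893225, 'R': array([[-0.00428156, -0.99978879,  0.02010108],
       [-0.9949359 ,  0.00224047, -0.10048645],
       [ 0.10042019, -0.02042952, -0.99473535]]), 't': array([-27.27246758, 585.9760183 , 862.10909224])}
wrist {'fx': 289.178592981404, 'fy': 289.178592981404, 'cx': 278.7731704544404, 'cy': 207.2269752948805, 'R': array([[ 0.31261102,  0.94987918, -0.00197279],
       [ 0.91449267, -0.30040219,  0.27103816],
       [ 0.25686088, -0.08653362, -0.96256658]]), 't': array([-574.6199377 ,  -29.74607555,  391.32099153])}
```

View pics/side0.png

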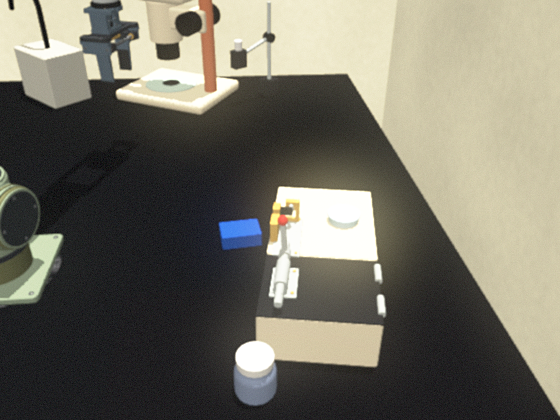

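View pics/top0.png

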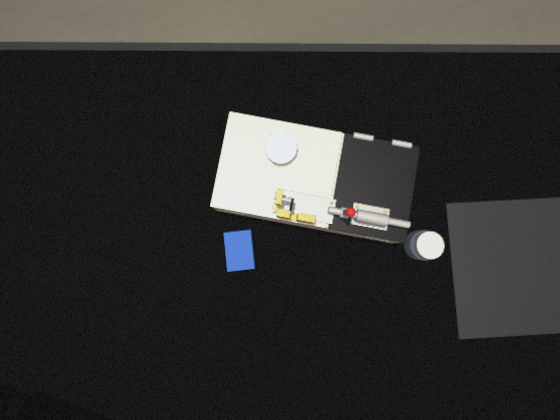

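View pics/wrist0.png

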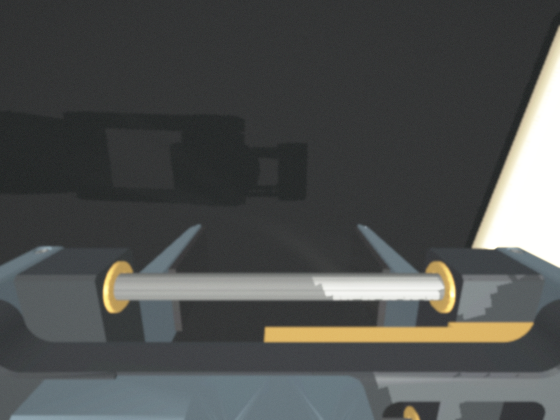

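Run:
```python
import cv2
p=cv2.imread("pics/top0.png"); c=p[95:255,200:450]; cv2.imwrite("pics/top0c.png",cv2.resize(c,None,fx=3.2,fy=3.2,interpolation=cv2.INTER_CUBIC))
p=cv2.imread("pics/side0.png"); c=p[180:370,210:400]; cv2.imwrite("pics/side0c.png",cv2.resize(c,None,fx=3.15,fy=3.15,interpolation=cv2.INTER_CUBIC))
```

```text
(no output)
```

View pics/top0c.png

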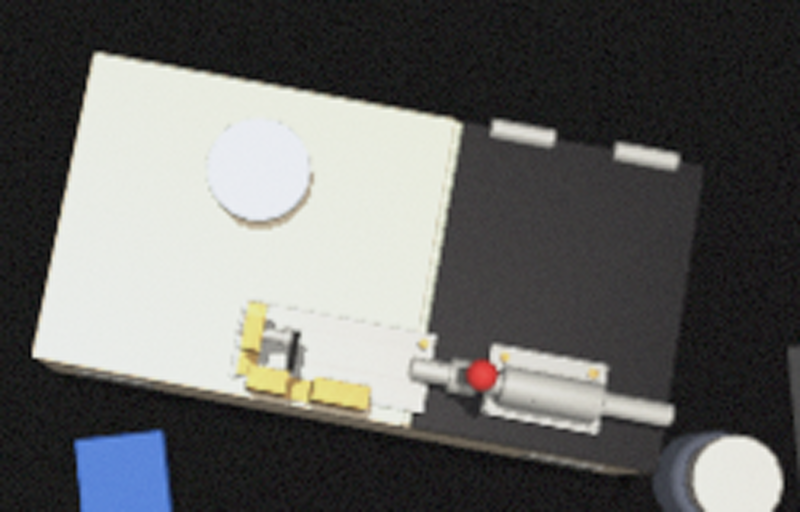

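View pics/side0c.png

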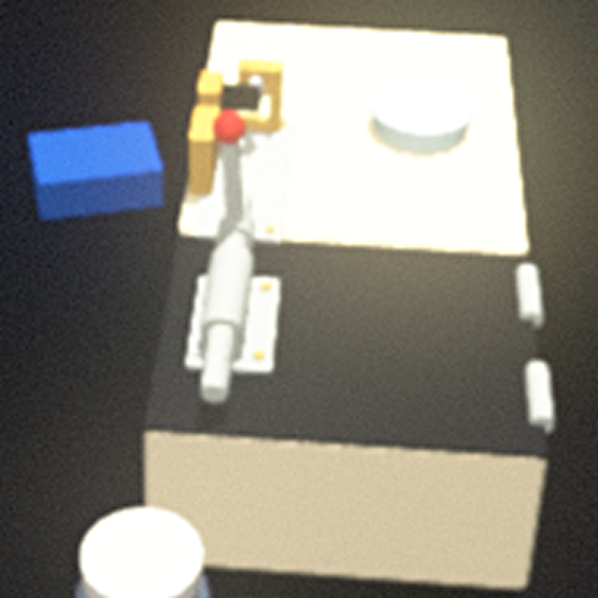

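```bash
cat > h.py <<'E'
import numpy as np
from workcell import state, imaging, job, env
from scipy.spatial.transform import Rotation as Ro
def toz(info,u,v,z):
    ray=info["R"].T@np.array([(u-info["cx"])/info["fx"],(v-info["cy"])/info["fy"],1.]); o=-info["R"].T@info["t"]
    return o+ray*(z-o[2])/ray[2]
def proj(info,X):
    c=info["R"]@np.asarray(X)+info["t"]; return np.array([info["fx"]*c[0]/c[2]+info["cx"],info["fy"]*c[1]/c[2]+info["cy"]]),c[2]
def dep(info,u,v,d):
    c=np.array([(u-info["cx"])/info["fx"],(v-info["cy"])/info["fy"],1.])*d
    return info["R"].T@(c-info["t"])
E
python3 - <<'E'
from h import *
i=imaging.camera_info("top"); s=imaging.camera_info("side")
d=np.load("pics/top0.npy"); ds=np.load("pics/side0.npy")
C={}
for n,(x,y) in dict(BL=(95,53),BR=(702,165),FL=(35,358),FR=(655,472)).items():
    C[n]=toz(i,200+x/3.2,95+y/3.2,100); print(n,C[n].round(1))
for n,(x,y) in dict(BL=(215,20),BR=(508,35),nL=(145,432),nR=(546,457)).items():
    print("side",n,toz(s,210+x/3.15,180+y/3.15,100).round(1))
print("len",np.linalg.norm(C['BL']-C['BR']),np.linalg.norm(C['FL']-C['FR']),np.linalg.norm(C['BL']-C['FL']))
for n,(x,y) in dict(knob=(481,375),deck=(300,250),lid=(560,250)).items():
    u,v=200+x/3.2,95+y/3.2; print(n,dep(i,u,v,d[int(v),int(u)]).round(1))
E
```

```text
BL [767.5  76.1 100. ]
BR [ 694.7 -312.1  100. ]
FL [571.7 111.9 100. ]
FR [ 499.2 -275.   100. ]
side BL [573.7 116.  100. ]
side BR [773.2  79.1 100. ]
side nL [ 500.9 -280.5  100. ]
side nR [ 694.6 -315.5  100. ]
len 395.00494405523136 393.61002636182917 199.051822504173
knob [ 552.4 -148.   200.6]
deck [640.1 -54.2  98.3]
lid [ 639.5 -219.   100.8]
```

Run:
```python
from h import *
import cv2
i=imaging.camera_info("top"); s=imaging.camera_info("side")
yaw=np.radians(-10.6); R=Ro.from_euler('z',yaw).as_matrix(); c=np.array([634.5,-100,0])
cf=lambda X:R.T@(np.asarray(X)-c)
# triangulate knob
ut=(200+481/3.2,95+375/3.2); us=(210+229/3.15,180+126/3.15)
def ray(I,u): return -I["R"].T@I["t"], I["R"].T@np.array([(u[0]-I["cx"])/I["fx"],(u[1]-I["cy"])/I["fy"],1.])
o1,r1=ray(i,ut);o2,r2=ray(s,us)
t=np.linalg.lstsq(np.c_[r1,-r2],o2-o1,rcond=None)[0]
a=o1+r1*t[0];b=o2+r2*t[1];print("knob",a,b,cf((a+b)/2))
for n,p in dict(c1near=(368,388),c1far=(311,380),c2near=(290,375),c2far=(247,372)).items():
    print(n,cf(toz(i,200+p[0]/3.2,95+p[1]/3.2,144)).round(1))
p=cv2.imread("pics/top0.png")[185:235,260:350]; cv2.imwrite("pics/top0d.png",cv2.resize(p,None,fx=8,fy=8,interpolation=cv2.INTER_CUBIC))
```

```text
knob [ 553.14874848 -149.78201609  191.22737595] [ 554.99927418 -149.8769529   191.39043529] [-69.88734628 -63.77363098 191.30890562]
c1near [-85.3  -7.3 144. ]
c1far [-86.7  26.7 144. ]
c2near [-86.1  39.5 144. ]
c2far [-88.9  64.9 144. ]
```

View pics/top0d.png

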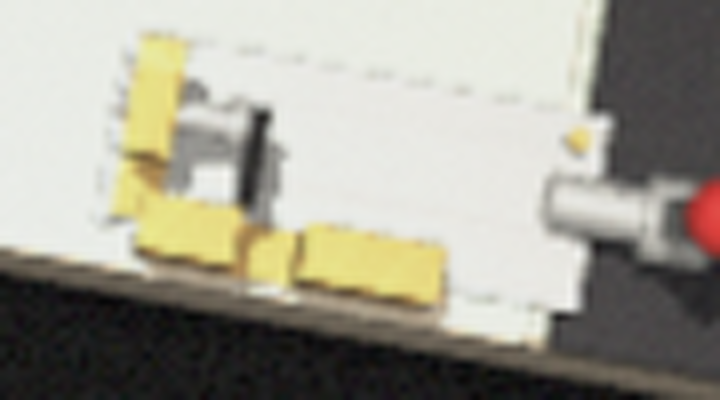

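```bash
python3 -m pendant '[{"delta_pos":[2,-2,-2],"twist":[0,0,0],"grip":55},{"delta_pos":[5,-4,-5],"twist":[0,0,0],"grip":55},{"delta_pos":[8,-5.7,-8],"twist":[0,0,0],"grip":55},{"delta_pos":[11.5,-5.7,-11],"twist":[0,0,0],"grip":55},{"delta_pos":[15,-5.7,-14],"twist":[0,0,0],"grip":55}]'
python3 -m pendant '[{"delta_pos":[3.5,0,-3.3],"twist":[0,0,0],"grip":55},{"delta_pos":[7,0,-6.6],"twist":[0,0,0],"grip":55},{"delta_pos":[10.5,0,-9.9],"twist":[0,0,0],"grip":55},{"delta_pos":[14,0,-13.2],"twist":[0,0,0],"grip":55},{"delta_pos":[17.5,0,-16.5],"twist":[0,0,0],"grip":55}]'
python3 -m pendant '[{"delta_pos":[3.3,0,-3.2],"twist":[0,0,0],"grip":55},{"delta_pos":[6.6,0,-6.4],"twist":[0,0,0],"grip":55},{"delta_pos":[9.9,0,-9.6],"twist":[0,0,0],"grip":55},{"delta_pos":[13.2,0,-12.8],"twist":[0,0,0],"grip":55},{"delta_pos":[16,0,-15.3],"twist":[0,0,0],"grip":55}]'
python3 -c "
from workcell import state;print(state())"
```

```text
time_s: 0.65
ee_pos: [279.0, 365.0, 271.4]
ee_rot: [-89.9, -0.0, -18.1]
force: [1.2, 0.6, -0.3]
gripper_width: 53.8
time_s: 1.15
ee_pos: [393.5, 153.1, 271.0]
ee_rot: [-90.0, -0.0, -18.2]
force: [1.0, 0.5, 0.7]
gripper_width: 50.0
time_s: 1.65
ee_pos: [497.8, -42.8, 270.7]
ee_rot: [-90.0, 0.0, -18.3]
force: [0.1, 0.9, -0.8]
gripper_width: 50.3
{'time_s': 1.65, 'qpos': array([-6.22906136e+00,  9.59749945e+00,  9.32718384e+01, -6.74500614e-03,
        7.71399465e+01, -7.79337641e+01]), 'qvel': array([-35.3289856 ,  19.24275598, -23.57884377,   0.92787239,
         4.33355447, -35.2741569 ]), 'effort': array([  1.71652492, -35.61858416, -22.60756016,  -0.25962221,
         0.10696574,   0.43052844]), 'ee_pos': array([497.82074722, -42.80659048, 270.71002123]), 'ee_rot': array([-9.00083711e+01,  7.70473172e-03, -1.82937961e+01]), 'force': array([ 0.14184504,  0.93096667, -0.79663166]), 'torque': array([ 0.03810951, -0.03546864, -0.03585649]), 'gripper_width': 50.259858890783555}
```

```bash
python3 -m pendant '[{"delta_pos":[3,0,-3],"twist":[0,-2.5,0],"grip":55},{"delta_pos":[6,0,-5.8],"twist":[0,-5,0],"grip":55},{"delta_pos":[8.8,0,-8.6],"twist":[0,-7.6,0],"grip":55},{"delta_pos":[8.8,0,-8.6],"twist":[0,-7.6,0],"grip":55},{"delta_pos":[8.8,0,-8.6],"twist":[0,-7.6,0],"grip":55}]'
python3 - <<'E'
from h import *
import cv2
s=state(); print(s["ee_pos"],s["ee_rot"],s["force"])
I=imaging.camera_info("wrist"); print(proj(I,[554,-149.8,191.3]))
p,d=imaging.grab_frame("wrist"); cv2.imwrite("pics/w1.png",p[:,:,::-1])
p,d=imaging.grab_frame("side"); cv2.imwrite("pics/s1.png",p[:,:,::-1])
E
```

```text
time_s: 2.15
ee_pos: [553.7, -149.9, 270.1]
ee_rot: [-90.0, 0.1, -10.7]
force: [-0.4, 0.8, -0.5]
gripper_width: 50.2
[ 553.71939064 -149.88803311  270.05935859] [-89.95359525   0.11373989 -10.71150025] [-0.35057716  0.82837937 -0.45982447]
(array([278.27004347, 215.26690706]), np.float64(260.88798716498565))
```

View pics/w1.png

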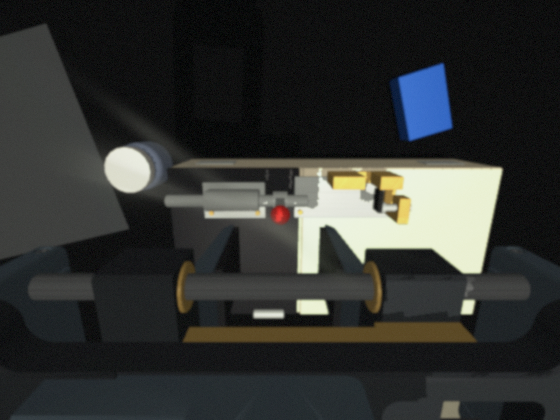

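View pics/s1.png

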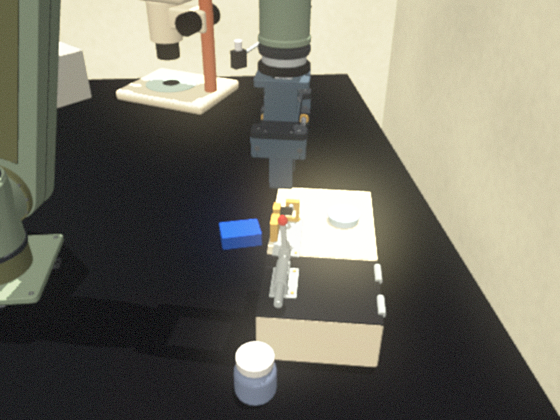

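```bash
python3 -m pendant '[{"delta_pos":[0,2.5,0.1],"twist":[0,0,0],"grip":55},{"delta_pos":[0,5,0.1],"twist":[0,0,0],"grip":55},{"delta_pos":[0,7.5,0.1],"twist":[0,0,0],"grip":55},{"delta_pos":[0,9.8,0.1],"twist":[0,0,0],"grip":55},{"delta_pos":[0,9.8,0.1],"twist":[0,0,0],"grip":55}]'
python3 - <<'E'
from h import *
import cv2
s=state(); print(s["ee_pos"],s["ee_rot"],s["force"])
p,d=imaging.grab_frame("side"); cv2.imwrite("pics/s2.png",cv2.resize(p[120:320,180:400,::-1],None,fx=3,fy=3,interpolation=cv2.INTER_CUBIC))
p,d=imaging.grab_frame("wrist"); cv2.imwrite("pics/w2.png",p[:,:,::-1])
E
```

```text
time_s: 2.75
ee_pos: [551.6, -146.6, 170.3]
ee_rot: [-89.9, 0.4, -10.5]
force: [-0.3, 0.7, 0.2]
gripper_width: 50.4
[ 551.61009831 -146.56444822  170.31775545] [-89.94424709   0.38518502 -10.51617361] [-0.26139583  0.68524897  0.24619627]
```

View pics/s2.png

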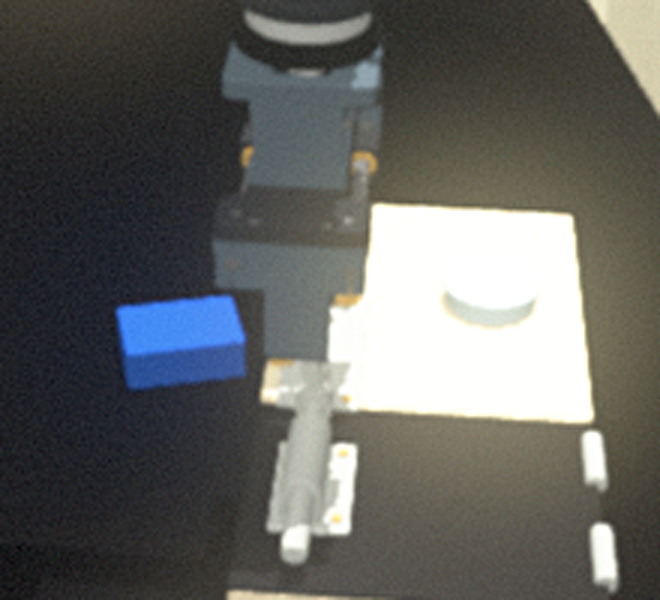

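View pics/w2.png

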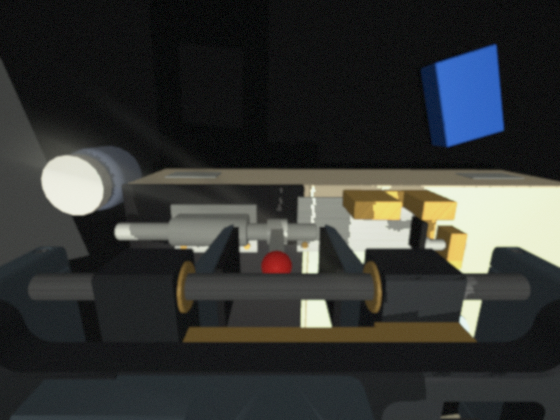

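```bash
python3 -m pendant '[{"delta_pos":[0,0,-0.05],"twist":[0,0,0],"grip":18},{"delta_pos":[0,0,-0.05],"twist":[0,0,0],"grip":10},{"delta_pos":[0,0,-0.05],"twist":[0,0,0],"grip":10},{"delta_pos":[0,0,-0.05],"twist":[0,0,0],"grip":10},{"delta_pos":[0,0,-0.05],"twist":[0,0,0],"grip":10}]' 20
python3 - <<'E'
from h import *
s=state(); print(s["ee_pos"],s["ee_rot"],s["force"],s["gripper_width"])
E
```

```text
time_s: 3.35
ee_pos: [554.3, -149.0, 173.3]
ee_rot: [-90.0, -0.0, -10.6]
force: [-1.5, -0.5, 2.5]
gripper_width: 16.4
[ 554.27855318 -148.9955483   173.33986099] [-8.99726115e+01 -3.95794489e-02 -1.06218911e+01] [-1.51321126 -0.53821216  2.52688645] 16.372647968161495
```

```bash
cat > q.py <<'E'
from h import *
yaw=np.radians(-10.6); R=Ro.from_euler('z',yaw).as_matrix(); c=np.array([634.5,-100,0])
s=state(); p=R.T@(s["ee_pos"]-c); f=R.T@s["force"]
print("case x %.1f y %.1f (s~%.1f) z %.1f  F %s w %.1f"%(p[0],p[1],p[1]+64,p[2]+19,f.round(2),s["gripper_width"]))
E
python3 q.py
python3 -m pendant '[{"delta_pos":[0,0,0.4],"twist":[0,0,0],"grip":10},{"delta_pos":[0,0,0.9],"twist":[0,0,0],"grip":10},{"delta_pos":[0,0,1.4],"twist":[0,0,0],"grip":10},{"delta_pos":[0,0,1.9],"twist":[0,0,0],"grip":10},{"delta_pos":[0,0,2.4],"twist":[0,0,0],"grip":10}]'
python3 q.py
python3 -m pendant '[{"delta_pos":[0,0,0.5],"twist":[0,0,0],"grip":10},{"delta_pos":[0,0,1.0],"twist":[0,0,0],"grip":10},{"delta_pos":[0,0,1.5],"twist":[0,0,0],"grip":10},{"delta_pos":[0,0,2.0],"twist":[0,0,0],"grip":10},{"delta_pos":[0,0,2.4],"twist":[0,0,0],"grip":10}]'
python3 q.py
```

```text
case x -69.8 y -62.9 (s~1.1) z 192.3  F [-1.39 -0.81  2.53] w 16.4
time_s: 3.85
ee_pos: [558.7, -125.6, 173.3]
ee_rot: [-90.1, -0.0, -10.6]
force: [-1.6, -4.0, 2.6]
gripper_width: 16.2
case x -69.8 y -39.1 (s~24.9) z 192.3  F [-0.84 -4.18  2.6 ] w 16.2
time_s: 4.35
ee_pos: [563.2, -102.1, 173.3]
ee_rot: [-90.1, -0.1, -10.6]
force: [-1.2, -5.9, 3.2]
gripper_width: 16.2
case x -69.7 y -15.2 (s~48.8) z 192.3  F [-0.08 -6.    3.23] w 16.2
```

```bash
python3 -m pendant '[{"delta_pos":[0,0,0.4],"twist":[0,0,0],"grip":10},{"delta_pos":[0,0,0.8],"twist":[0,0,0],"grip":10},{"delta_pos":[0,0,1.2],"twist":[0,0,0],"grip":10},{"delta_pos":[0,0,1.6],"twist":[0,0,0],"grip":10},{"delta_pos":[0,0,2.0],"twist":[0,0,0],"grip":10}]'
python3 q.py
python3 -m pendant '[{"delta_pos":[0,0,0.3],"twist":[0,0,0],"grip":10},{"delta_pos":[0,0,0.6],"twist":[0,0,0],"grip":10},{"delta_pos":[0,0,0.9],"twist":[0,0,0],"grip":10},{"delta_pos":[0,0,1.2],"twist":[0,0,0],"grip":10},{"delta_pos":[0,0,1.5],"twist":[0,0,0],"grip":10}]'
python3 q.py
python3 -m pendant '[{"delta_pos":[0,0,0.1],"twist":[0,0,0],"grip":10},{"delta_pos":[0,0,0.2],"twist":[0,0,0],"grip":10},{"delta_pos":[0,0,0.3],"twist":[0,0,0],"grip":10},{"delta_pos":[0,0,0.4],"twist":[0,0,0],"grip":10},{"delta_pos":[0,0,0.5],"twist":[0,0,0],"grip":10}]'
python3 - <<'E'
from h import *
import cv2
p,d=imaging.grab_frame("top"); cv2.imwrite("pics/t3.png",cv2.resize(p[160:270,220:420,::-1],None,fx=4,fy=4,interpolation=cv2.INTER_CUBIC))
p,d=imaging.grab_frame("wrist"); cv2.imwrite("pics/w3.png",p[:,:,::-1])
import q
E
```

```text
time_s: 4.85
ee_pos: [566.8, -82.9, 173.3]
ee_rot: [-90.1, -0.1, -10.6]
force: [-1.5, -7.4, 3.8]
gripper_width: 16.1
case x -69.7 y 4.4 (s~68.4) z 192.3  F [-0.14 -7.58  3.76] w 16.1
time_s: 5.35
ee_pos: [569.6, -68.3, 173.3]
ee_rot: [-90.1, -0.1, -10.6]
force: [-0.5, -7.6, 3.3]
gripper_width: 16.1
case x -69.6 y 19.2 (s~83.2) z 192.3  F [ 0.87 -7.52  3.29] w 16.1
time_s: 5.85
ee_pos: [570.5, -63.4, 173.3]
ee_rot: [-90.1, -0.1, -10.6]
force: [-1.1, -7.2, 2.6]
gripper_width: 16.2
case x -69.6 y 24.4 (s~88.4) z 192.3  F [ 0.14 -6.85  3.69] w 16.1
```

View pics/w3.png

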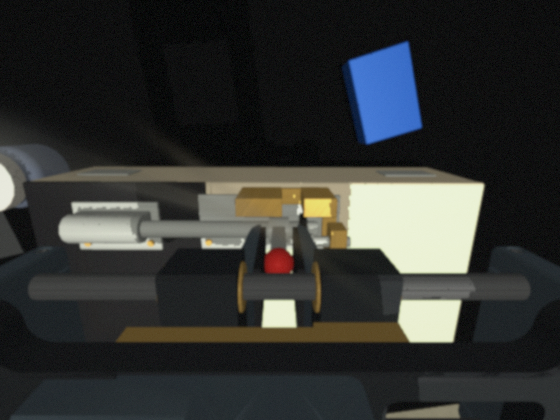

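View pics/t3.png

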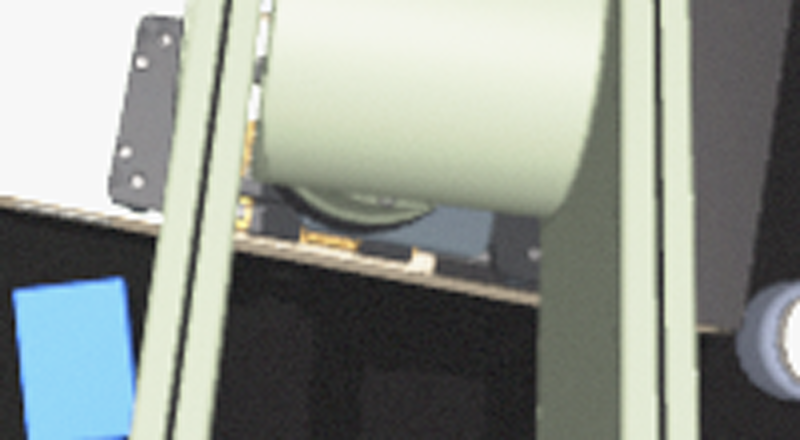

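```bash
for k in 1 2; do python3 -m pendant '[{"delta_pos":[0,0,0.05],"twist":[0,0,0],"grip":10},{"delta_pos":[0,0,0.1],"twist":[0,0,0],"grip":10},{"delta_pos":[0,0,0.15],"twist":[0,0,0],"grip":10},{"delta_pos":[0,0,0.2],"twist":[0,0,0],"grip":10},{"delta_pos":[0,0,0.25],"twist":[0,0,0],"grip":10}]' >/dev/null
python3 q.py; done
```

```text
case x -69.6 y 26.7 (s~90.7) z 192.3  F [ 0.73 -6.47  2.99] w 16.2
case x -69.6 y 29.2 (s~93.2) z 192.3  F [-0.22 -6.53  3.6 ] w 16.1
```

```bash
python3 -m pendant '[{"delta_pos":[0,0,0.05],"twist":[0,0,0],"grip":10},{"delta_pos":[0,0,0.1],"twist":[0,0,0],"grip":10},{"delta_pos":[0,0,0.15],"twist":[0,0,0],"grip":10},{"delta_pos":[0,0,0.15],"twist":[0,0,0],"grip":10},{"delta_pos":[0,0,0.15],"twist":[0,0,0],"grip":10}]' >/dev/null
python3 q.py
python3 -m pendant '[{"delta_pos":[0,0,0.05],"twist":[0,0,0],"grip":10},{"delta_pos":[0,0,0.1],"twist":[0,0,0],"grip":10},{"delta_pos":[0,0,0.1],"twist":[0,0,0],"grip":10},{"delta_pos":[0,0,0.1],"twist":[0,0,0],"grip":10},{"delta_pos":[0,0,0.1],"twist":[0,0,0],"grip":10}]' >/dev/null
python3 q.py
```

```text
case x -69.6 y 30.7 (s~94.7) z 192.3  F [ 0.66 -7.43  3.24] w 16.3
case x -69.6 y 31.7 (s~95.7) z 192.3  F [ 1.31 -6.56  3.47] w 16.0
```

```bash
python3 -m pendant '[{"delta_pos":[0,0,0.05],"twist":[0,0,0],"grip":10},{"delta_pos":[0,0,0.1],"twist":[0,0,0],"grip":10},{"delta_pos":[0,0,0.1],"twist":[0,0,0],"grip":10},{"delta_pos":[0,0,0.1],"twist":[0,0,0],"grip":10},{"delta_pos":[0,0,0.1],"twist":[0,0,0],"grip":10}]' >/dev/null
python3 q.py
```

```text
case x -69.6 y 32.7 (s~96.7) z 192.3  F [ 0.64 -6.5   4.3 ] w 16.0
```

```bash
python3 -m pendant '[{"delta_pos":[0,0,0.05],"twist":[0,0,0],"grip":10},{"delta_pos":[0,0,0.1],"twist":[0,0,0],"grip":10},{"delta_pos":[0,0,0.1],"twist":[0,0,0],"grip":10},{"delta_pos":[0,0,0.1],"twist":[0,0,0],"grip":10},{"delta_pos":[0,0,0.1],"twist":[0,0,0],"grip":10}]' >/dev/null
python3 q.py
```

```text
case x -69.6 y 33.7 (s~97.7) z 192.3  F [ 0.13 -6.8   3.08] w 16.3
```

```bash
python3 -m pendant '[{"delta_pos":[0,0,0.05],"twist":[0,0,0],"grip":10},{"delta_pos":[0,0,0.1],"twist":[0,0,0],"grip":10},{"delta_pos":[0,0,0.1],"twist":[0,0,0],"grip":10},{"delta_pos":[0,0,0.1],"twist":[0,0,0],"grip":10},{"delta_pos":[0,0,0.1],"twist":[0,0,0],"grip":10}]' >/dev/null
python3 q.py
```

```text
case x -69.7 y 34.6 (s~98.6) z 192.3  F [ 0.15 -6.62  3.67] w 16.6
```

```bash
python3 -c "
from h import *
import cv2
p,d=imaging.grab_frame('wrist'); cv2.imwrite('pics/w4.png',cv2.resize(p[160:300,180:380,::-1],None,fx=4,fy=4,interpolation=cv2.INTER_CUBIC))
p,d=imaging.grab_frame('side'); cv2.imwrite('pics/s4.png',cv2.resize(p[150:300,220:400,::-1],None,fx=4,fy=4,interpolation=cv2.INTER_CUBIC))
import q"
```

```text
case x -69.6 y 34.7 (s~98.7) z 192.3  F [-0.11 -6.46  2.55] w 16.2
```

View pics/w4.png

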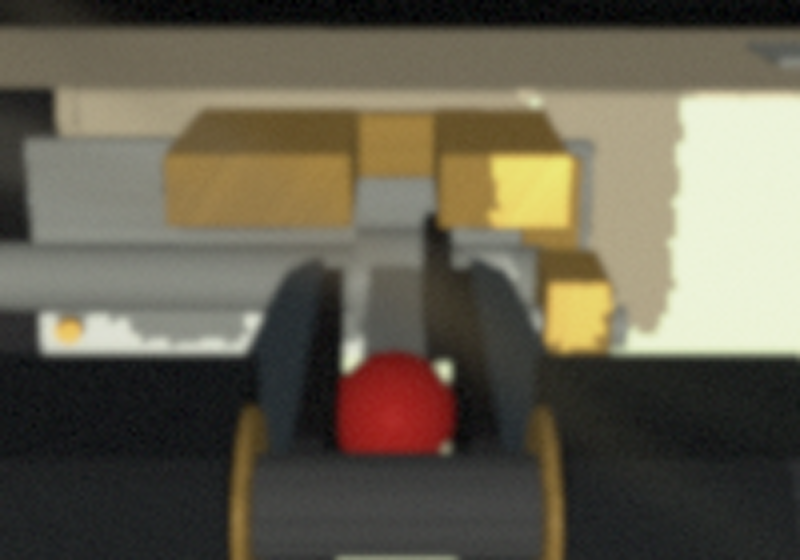

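View pics/s4.png

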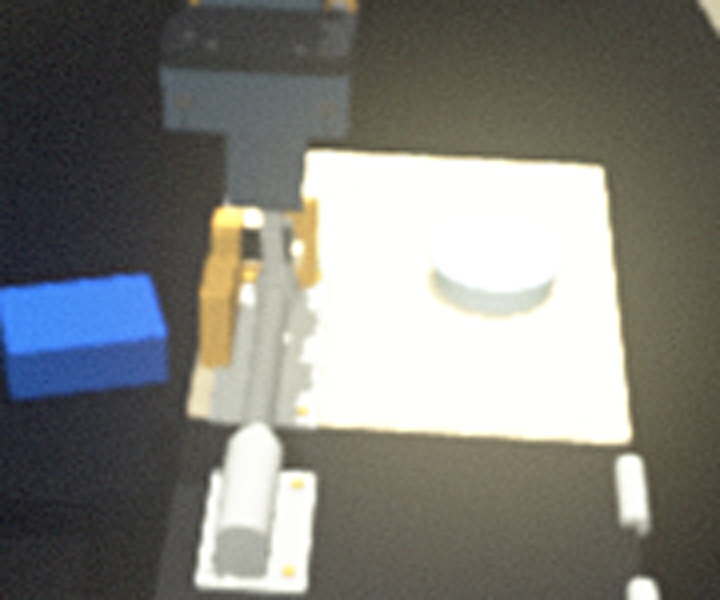

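```bash
python3 -m pendant '[{"delta_pos":[0,0,0.03],"twist":[0,0,0],"grip":10},{"delta_pos":[0,0,0.06],"twist":[0,0,0],"grip":10},{"delta_pos":[0,0,0.06],"twist":[0,0,0],"grip":10},{"delta_pos":[0,0,0.06],"twist":[0,0,0],"grip":10},{"delta_pos":[0,0,0.06],"twist":[0,0,0],"grip":10}]' >/dev/null
python3 q.py
```

```text
case x -69.6 y 34.8 (s~98.8) z 192.3  F [ 1.84 -8.32  4.18] w 16.3
```

```bash
python3 -m pendant '[{"delta_pos":[0,0,0.03],"twist":[0,0,0],"grip":10},{"delta_pos":[0,0,0.06],"twist":[0,0,0],"grip":10},{"delta_pos":[0,0,0.06],"twist":[0,0,0],"grip":10},{"delta_pos":[0,0,0.06],"twist":[0,0,0],"grip":10},{"delta_pos":[0,0,0.06],"twist":[0,0,0],"grip":10}]' >/dev/null
python3 q.py
```

```text
case x -69.7 y 34.9 (s~98.9) z 192.3  F [ 0.27 -9.69  2.98] w 16.4
```

```bash
python3 -m pendant '[{"delta_pos":[-0.21,0.02,-0.03],"twist":[0,0,0],"grip":10},{"delta_pos":[-0.49,0.05,-0.05],"twist":[0,0,0],"grip":10},{"delta_pos":[-0.76,0.10,-0.05],"twist":[0,0,0],"grip":10},{"delta_pos":[-1.04,0.15,-0.05],"twist":[0,0,0],"grip":10},{"delta_pos":[-1.31,0.22,-0.05],"twist":[0,0,0],"grip":10}]' >/dev/null
python3 q.py
python3 -c "
from h import *
import cv2
p,d=imaging.grab_frame('wrist'); cv2.imwrite('pics/w5.png',cv2.resize(p[160:300,180:380,::-1],None,fx=4,fy=4,interpolation=cv2.INTER_CUBIC))"
```

```text
case x -82.2 y 34.9 (s~98.9) z 190.2  F [ 1.26 -8.51  2.92] w 16.2
```

View pics/w5.png

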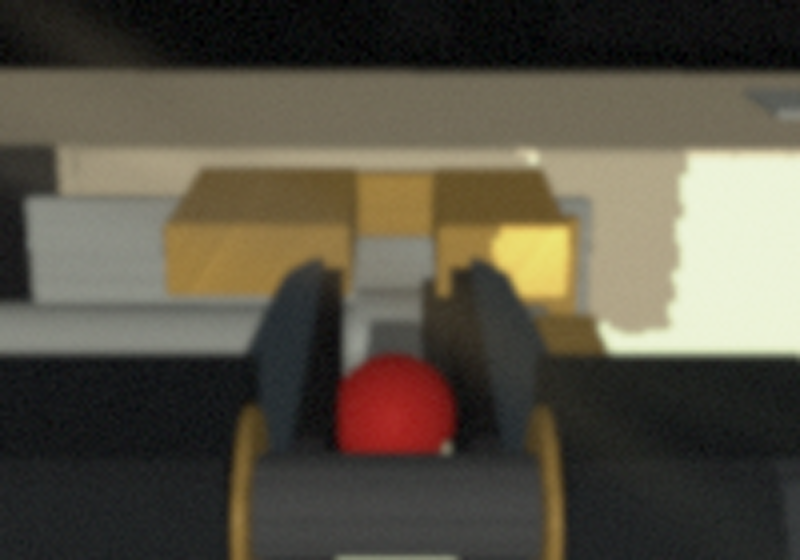

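```bash
python3 -m pendant '[{"delta_pos":[-0.27,0.08,0],"twist":[0,0,0],"grip":10},{"delta_pos":[-0.53,0.17,0],"twist":[0,0,0],"grip":10},{"delta_pos":[-0.80,0.26,0],"twist":[0,0,0],"grip":10},{"delta_pos":[-1.05,0.37,0],"twist":[0,0,0],"grip":10},{"delta_pos":[-1.31,0.49,0],"twist":[0,0,0],"grip":10}]' >/dev/null
python3 q.py
```

```text
case x -95.6 y 34.9 (s~98.9) z 185.3  F [ 0.64 -9.22  3.09] w 16.2
```

```bash
python3 -m pendant '[{"delta_pos":[-0.13,0.06,0],"twist":[0,0,0],"grip":10},{"delta_pos":[-0.25,0.13,0],"twist":[0,0,0],"grip":10},{"delta_pos":[-0.37,0.20,0],"twist":[0,0,0],"grip":10},{"delta_pos":[-0.49,0.27,0],"twist":[0,0,0],"grip":10},{"delta_pos":[-0.49,0.27,0],"twist":[0,0,0],"grip":10}]' >/dev/null
python3 q.py
```

```text
case x -100.9 y 34.9 (s~98.9) z 182.4  F [ 0.04 -8.36  2.93] w 16.5
```

```bash
python3 -m pendant '[{"delta_pos":[-0.12,0.07,0],"twist":[0,0,0],"grip":10},{"delta_pos":[-0.24,0.15,0],"twist":[0,0,0],"grip":10},{"delta_pos":[-0.36,0.23,0],"twist":[0,0,0],"grip":10},{"delta_pos":[-0.47,0.31,0],"twist":[0,0,0],"grip":10},{"delta_pos":[-0.47,0.31,0],"twist":[0,0,0],"grip":10}]' >/dev/null
python3 q.py
python3 -c "
from h import *
import cv2
p,d=imaging.grab_frame('wrist'); cv2.imwrite('pics/w6.png',cv2.resize(p[160:300,180:380,::-1],None,fx=4,fy=4,interpolation=cv2.INTER_CUBIC))
p,d=imaging.grab_frame('side'); cv2.imwrite('pics/s6.png',cv2.resize(p[150:300,220:400,::-1],None,fx=4,fy=4,interpolation=cv2.INTER_CUBIC))"
```

```text
case x -105.9 y 35.0 (s~99.0) z 179.3  F [-0.59 -7.96  3.14] w 16.4
```

View pics/w6.png

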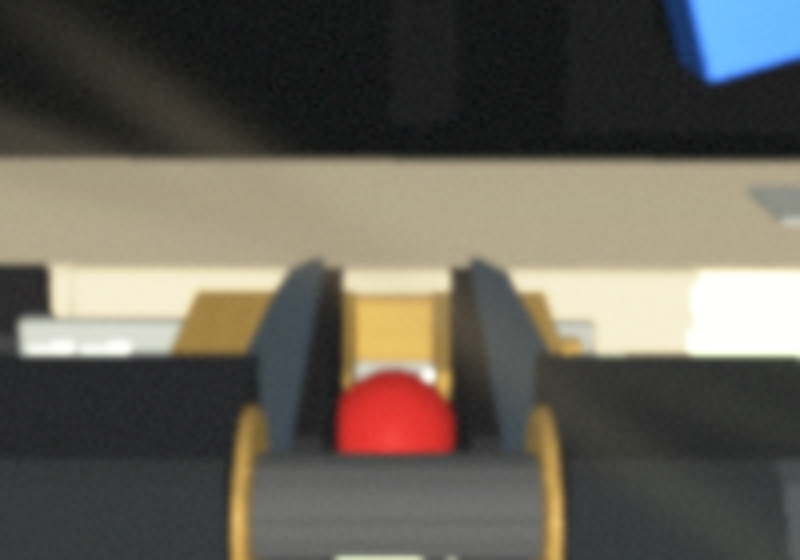

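View pics/s6.png

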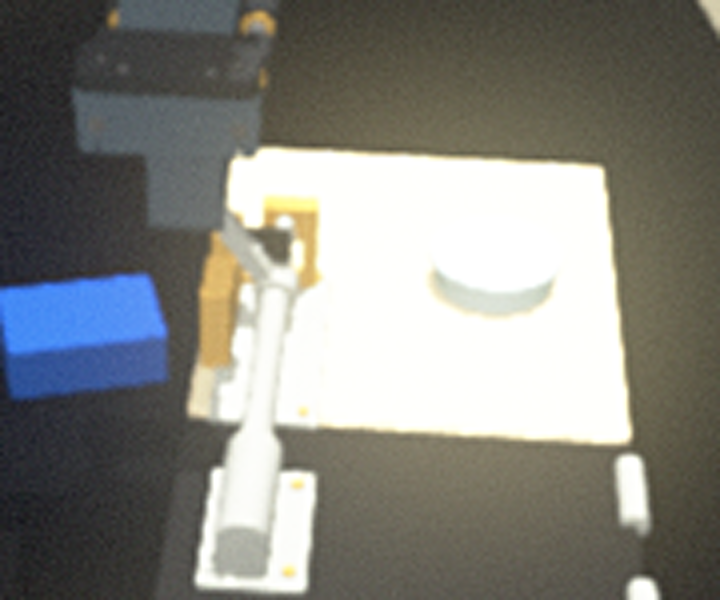

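```bash
python3 -m pendant '[{"delta_pos":[-0.22,0.17,0],"twist":[0,0,0],"grip":10},{"delta_pos":[-0.44,0.34,0],"twist":[0,0,0],"grip":10},{"delta_pos":[-0.65,0.53,0],"twist":[0,0,0],"grip":10},{"delta_pos":[-0.86,0.72,0],"twist":[0,0,0],"grip":10},{"delta_pos":[-0.86,0.72,0],"twist":[0,0,0],"grip":10}]' >/dev/null
python3 q.py
```

```text
case x -115.1 y 35.0 (s~99.0) z 171.7  F [-1.28 -8.26  2.45] w 16.0
```

```bash
python3 -m pendant '[{"delta_pos":[-0.19,0.20,0],"twist":[0,0,0],"grip":10},{"delta_pos":[-0.38,0.41,0],"twist":[0,0,0],"grip":10},{"delta_pos":[-0.56,0.63,0],"twist":[0,0,0],"grip":10},{"delta_pos":[-0.73,0.85,0],"twist":[0,0,0],"grip":10},{"delta_pos":[-0.89,1.08,0],"twist":[0,0,0],"grip":10}]' >/dev/null
python3 q.py
```

```text
case x -124.1 y 35.0 (s~99.0) z 161.0  F [-1.   -7.69  3.48] w 16.4
```

```bash
python3 -m pendant '[{"delta_pos":[-0.15,0.24,0],"twist":[0,0,0],"grip":10},{"delta_pos":[-0.29,0.48,0],"twist":[0,0,0],"grip":10},{"delta_pos":[-0.42,0.72,0],"twist":[0,0,0],"grip":10},{"delta_pos":[-0.55,0.98,0],"twist":[0,0,0],"grip":10},{"delta_pos":[-0.66,1.23,0],"twist":[0,0,0],"grip":10}]' >/dev/null
python3 q.py
```

```text
case x -131.2 y 35.2 (s~99.2) z 148.4  F [-1.77 -8.26  3.67] w 16.3
```

```bash
python3 -m pendant '[{"delta_pos":[-0.10,0.26,0],"twist":[0,0,0],"grip":10},{"delta_pos":[-0.19,0.53,0],"twist":[0,0,0],"grip":10},{"delta_pos":[-0.27,0.79,0],"twist":[0,0,0],"grip":10},{"delta_pos":[-0.34,1.06,0],"twist":[0,0,0],"grip":10},{"delta_pos":[-0.34,1.06,0],"twist":[0,0,0],"grip":10}]' >/dev/null
python3 q.py
python3 -c "
from h import *
import cv2
p,d=imaging.grab_frame('wrist'); cv2.imwrite('pics/w7.png',cv2.resize(p[160:300,180:380,::-1],None,fx=4,fy=4,interpolation=cv2.INTER_CUBIC))
p,d=imaging.grab_frame('side'); cv2.imwrite('pics/s7.png',cv2.resize(p[150:300,220:400,::-1],None,fx=4,fy=4,interpolation=cv2.INTER_CUBIC))"
```

```text
case x -135.1 y 35.5 (s~99.5) z 137.2  F [-1.47 -6.34  0.37] w 16.5
```

View pics/w7.png

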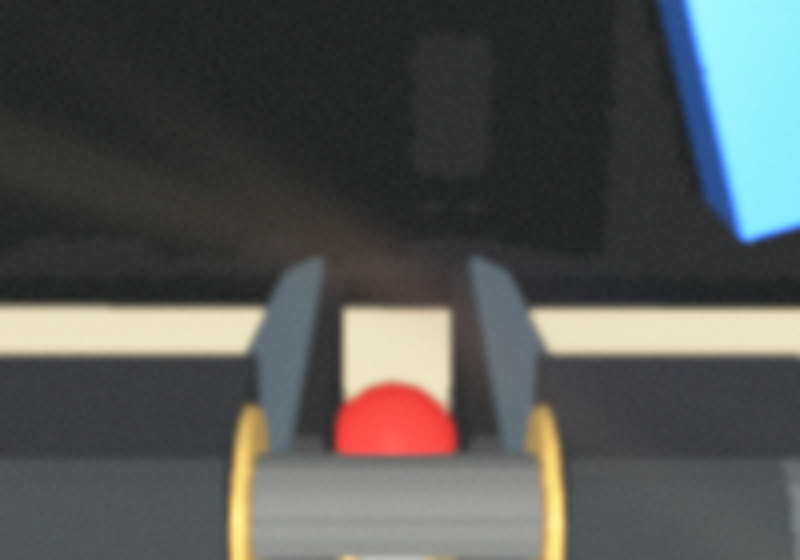

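View pics/s7.png

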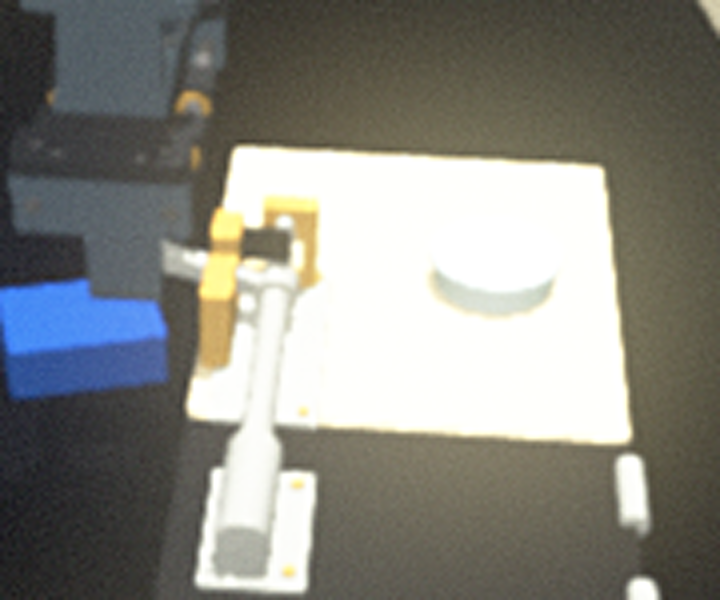

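```bash
python3 -m pendant '[{"delta_pos":[-0.03,0.12,0],"twist":[0,0,0],"grip":10},{"delta_pos":[-0.06,0.24,0],"twist":[0,0,0],"grip":10},{"delta_pos":[-0.08,0.35,0],"twist":[0,0,0],"grip":10},{"delta_pos":[-0.08,0.40,0],"twist":[0,0,0],"grip":10},{"delta_pos":[-0.08,0.40,0],"twist":[0,0,0],"grip":10}]' >/dev/null
python3 q.py
```

```text
case x -136.0 y 35.6 (s~99.6) z 133.4  F [-2.53 -7.08  1.63] w 16.2
```

```bash
python3 -m pendant '[{"delta_pos":[0,0.05,0],"twist":[0,0,0],"grip":10},{"delta_pos":[0,0.1,0],"twist":[0,0,0],"grip":10},{"delta_pos":[0,0.1,0],"twist":[0,0,0],"grip":10},{"delta_pos":[0,0.1,0],"twist":[0,0,0],"grip":10},{"delta_pos":[0,0.1,0],"twist":[0,0,0],"grip":10}]' >/dev/null
python3 q.py
```

```text
case x -136.2 y 35.6 (s~99.6) z 132.4  F [-3.36 -7.21  1.73] w 16.6
```

```bash
python3 -m pendant '[{"delta_pos":[0,0.05,0],"twist":[0,0,0],"grip":10},{"delta_pos":[0,0.1,0],"twist":[0,0,0],"grip":10},{"delta_pos":[0,0.15,0],"twist":[0,0,0],"grip":10},{"delta_pos":[0,0.15,0],"twist":[0,0,0],"grip":10},{"delta_pos":[0,0.15,0],"twist":[0,0,0],"grip":10}]' >/dev/null
python3 q.py
```

```text
case x -136.5 y 35.6 (s~99.6) z 130.8  F [-3.1  -6.62  1.81] w 16.4
```

```bash
python3 -m pendant '[{"delta_pos":[0,0.05,0],"twist":[0,0,0],"grip":10},{"delta_pos":[0,0.1,0],"twist":[0,0,0],"grip":10},{"delta_pos":[0,0.15,0],"twist":[0,0,0],"grip":10},{"delta_pos":[0,0.15,0],"twist":[0,0,0],"grip":10},{"delta_pos":[0,0.15,0],"twist":[0,0,0],"grip":10}]' >/dev/null
python3 q.py
```

```text
case x -136.7 y 35.6 (s~99.6) z 129.3  F [-3.27 -6.45  2.18] w 16.2
```

```bash
python3 -m pendant '[{"delta_pos":[0,0.05,0],"twist":[0,0,0],"grip":10},{"delta_pos":[0,0.1,0],"twist":[0,0,0],"grip":10},{"delta_pos":[0,0.15,0],"twist":[0,0,0],"grip":10},{"delta_pos":[0,0.15,0],"twist":[0,0,0],"grip":10},{"delta_pos":[0,0.15,0],"twist":[0,0,0],"grip":10}]' >/dev/null
python3 q.py
python3 -c "
from h import *
import cv2
p,d=imaging.grab_frame('side'); cv2.imwrite('pics/s8.png',cv2.resize(p[170:270,230:350,::-1],None,fx=6,fy=6,interpolation=cv2.INTER_CUBIC))"
```

```text
case x -136.6 y 35.6 (s~99.6) z 128.6  F [-5.8  -6.49  7.4 ] w 16.3
```

View pics/s8.png

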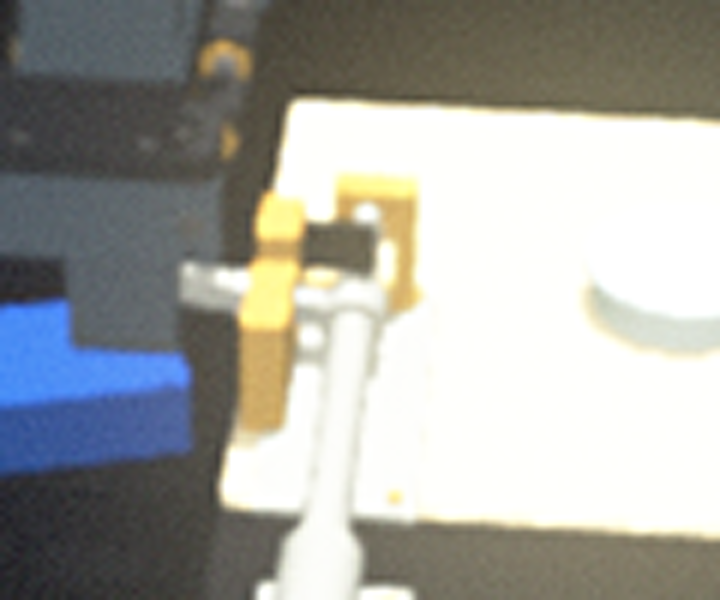

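```bash
python3 -m pendant '[{"delta_pos":[0,-0.03,0],"twist":[0,0,0],"grip":20},{"delta_pos":[0,-0.03,0],"twist":[0,0,0],"grip":25},{"delta_pos":[0,-0.03,0],"twist":[0,0,0],"grip":35},{"delta_pos":[0,-0.03,0],"twist":[0,0,0],"grip":45},{"delta_pos":[0,-0.03,0],"twist":[0,0,0],"grip":55}]'
python3 q.py
python3 -c "
from h import *
import cv2
p,d=imaging.grab_frame('wrist'); cv2.imwrite('pics/w9.png',p[:,:,::-1])"
```

```text
time_s: 17.85
ee_pos: [509.9, -39.0, 109.9]
ee_rot: [-89.9, -0.0, -10.6]
force: [-0.1, -0.4, 0.1]
gripper_width: 43.8
case x -133.7 y 37.1 (s~101.1) z 128.9  F [ 0.03 -0.45  0.15] w 43.8
```

View pics/w9.png

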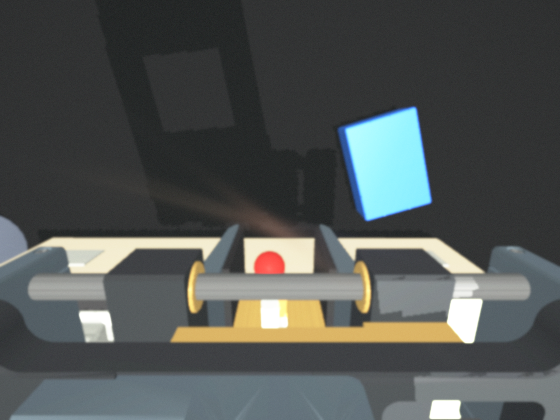

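```bash
python3 -m pendant '[{"delta_pos":[0,0,-0.3],"twist":[0,0,0],"grip":60},{"delta_pos":[0,0,-0.3],"twist":[0,0,0],"grip":60},{"delta_pos":[0,-1,-0.3],"twist":[0,0,0],"grip":60},{"delta_pos":[0,-3,-0.3],"twist":[0,0,0],"grip":60},{"delta_pos":[0,-6,-0.3],"twist":[0,0,0],"grip":60}]'
python3 -m pendant '[{"delta_pos":[0,-4,0],"twist":[0,0,0],"grip":60},{"delta_pos":[0,-8,0],"twist":[0,0,0],"grip":60},{"delta_pos":[-4,-11,0],"twist":[0,0,0],"grip":60},{"delta_pos":[-8,-13,2],"twist":[0,0,0],"grip":60},{"delta_pos":[-12,-13,4],"twist":[0,0,0],"grip":60}]'
python3 -m pendant '[{"delta_pos":[0,0,4],"twist":[0,0,0],"grip":60},{"delta_pos":[0,0,8],"twist":[0,0,0],"grip":60},{"delta_pos":[0,0,12],"twist":[0,0,0],"grip":60},{"delta_pos":[0,0,15],"twist":[0,0,0],"grip":60},{"delta_pos":[0,0,15],"twist":[0,0,0],"grip":60}]'
python3 q.py
python3 -c "
from h import *
import cv2
p,d=imaging.grab_frame('side'); cv2.imwrite('pics/s10.png',p[:,:,::-1]);cv2.imwrite('pics/s10c.png',cv2.resize(p[170:270,230:350,::-1],None,fx=6,fy=6,interpolation=cv2.INTER_CUBIC))
p,d=imaging.grab_frame('top'); cv2.imwrite('pics/t10.png',cv2.resize(p[95:265,200:450,::-1],None,fx=3.2,fy=3.2,interpolation=cv2.INTER_CUBIC))"
```

```text
time_s: 18.4
ee_pos: [507.9, -42.6, 170.0]
ee_rot: [-90.0, 0.2, -10.6]
force: [1.0, -0.6, -0.0]
gripper_width: 54.5
time_s: 18.9
ee_pos: [398.6, 19.1, 303.6]
ee_rot: [-89.9, -0.4, -10.7]
force: [0.1, 1.6, 0.5]
gripper_width: 54.5
time_s: 19.4
ee_pos: [426.2, 169.1, 300.4]
ee_rot: [-89.9, -0.0, -10.4]
force: [0.2, -0.7, -1.1]
gripper_width: 54.6
case x -254.2 y 226.2 (s~290.2) z 319.4  F [ 0.27 -0.63 -1.12] w 54.6
```

View pics/s10c.png

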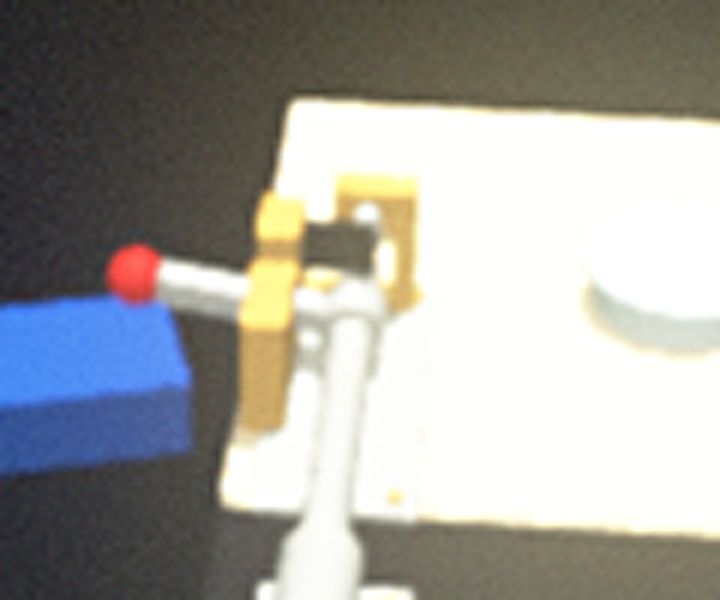

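View pics/t10.png

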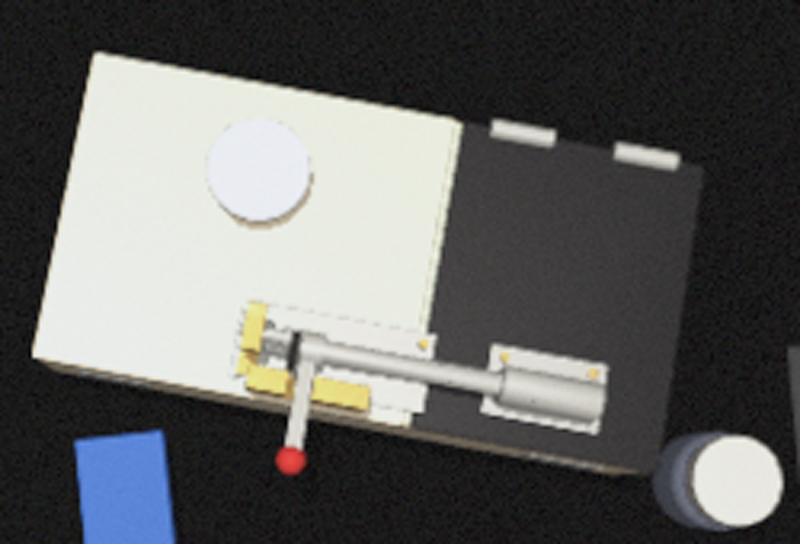

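View pics/s10.png

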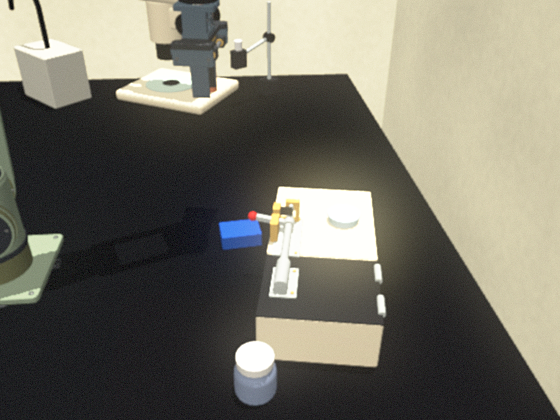

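Run:
```python
from h import *
i=imaging.camera_info("top"); s=imaging.camera_info("side")
R=Ro.from_euler('z',-10.6,degrees=True).as_matrix(); c=np.array([634.5,-100,0])
def ray(I,u): return -I["R"].T@I["t"], I["R"].T@np.array([(u[0]-I["cx"])/I["fx"],(u[1]-I["cy"])/I["fy"],1.])
o1,r1=ray(i,(200+290/3.2,95+460/3.2));o2,r2=ray(s,(230+133/6,170+273/6))
t=np.linalg.lstsq(np.c_[r1,-r2],o2-o1,rcond=None)[0]
a=o1+r1*t[0];b=o2+r2*t[1];p=R.T@((a+b)/2-c);print(a,b,p,np.arccos((p[2]-121.5)/70))
```

```text
[507.1571551  -45.44070885 133.87952979] [508.32037197 -45.47766974 133.89725591] [-134.63095602   30.29219016  133.88839285] 1.3928821710993884
```

```bash
python3 -c "
from workcell import job,state
s=state();print(s['time_s'],abs(s['qvel']).max());job.job_done()"
```

```text
19.5 1.697297643391563
the job is handed in; nothing more can be done
```

The case is bolted and the job is handed in at 19.5 s of the 61 s allowed.

- **Sliding the bolt:** I pinched the knob with 20 N and slid it about 98 mm. I stopped when the push rose from about 6.6 N to 9.7 N while the arm nearly stalled, which was the sprung stop. The wrist camera showed the handle centred over the notch.
- **Swinging the handle:** I brought it down along its arc in small steps, and the vertical force stayed around 2–4 N. At the bottom it rose to 7.4 N, so I took that as the end stop.
- **Release:** I opened the fingers, and the spring drew the bolt back about 4 mm, by the camera estimate. That is slightly more than the 2.5 mm spare each way in the notch, but within measurement error. The arm then moved clear.

**Last checks:**
- The side and top pictures show the handle down in the notch and staying there. The knob's measured position gives an angle of about 1.39 rad, against 1.4 at the stop.
- The jar, dish and blue box look unmoved.
- The robot was touching nothing.

**Disagreements:**
- The gripper read 16.4 mm on the 18 mm knob.
- The end stop was felt about 3 mm lower than I had calculated. I put this down to the knob sitting off the grasp point plus the roughly 2 mm camera calibration error; the final camera measurement of the knob did agree with fully down.

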